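# Pin the tail shoe of a sash cramp up to a picture frame

## Task

One of the two picture frames is lying between the jaws of the blue sash cramp. Slide the cramp's tail shoe up along the bar to the hole nearest the frame that it can reach without shifting the frame, and lock it there with the red-collared steel pin, dropped fully home through shoe and bar until its collar sits on the shoe. Leave the frames and everything else on the bench as they are.

Things in the scene. Friction and masses are not known exactly. Their poses are not given: they have to be found in the camera images.
- cramp: Sash cramp on its side, fixed on the bench: flat steel bar 32 mm wide, 8 mm thick (top 28 mm above the bench), blue castings up to 50 mm high. Origin on the bench under the bar's centre line, 200 mm from the head jaw's face. +y runs along the bar from the head with its screw (ends at y = -440 mm) to the tail (end foot at y = +250 mm); +x points into the throat, where the frame lies; z up.
- shoe (a joint): Opening between the two jaw faces in m (0.05 to 0.36), growing as the tail shoe goes towards the tail. The shoe slides on the bar, rubs with about 4 N and stays where it is left. The bar has 14 mm vertical through-holes every 35 mm on its centre line (at cramp y = -140 to +210 mm, one at y = 0); the shoe's hole is over one of them at 0.160, 0.195, 0.230, 0.265, 0.300 and 0.335.
- shoe_hole (a point): Centre of the upper mouth of the tail shoe's 14 mm hole, 46 mm above the bench; axes as the cramp. It goes straight down through shoe and bar. Around it the shoe is a block 48 mm across the bar (x), 40 mm along it (y), 44 mm high, centred on the hole, which can be pinched across the bar; its jaw arm adjoins at y = -20 to -40 mm from the hole (head side) and spans x = -24 to +70 mm.
- shoe_face (a point): Middle of the tail shoe's steel jaw face, which looks towards the head; 40 mm from the hole along the bar, 45 mm into the throat from the bar's centre line, 24 mm above the bench; axes as the cramp.
- head_face (a point): Middle of the fixed head jaw's face, at y = -200 mm of the cramp, opposite shoe_face; the head jaw's arm reaches 70 mm into the throat from the bar's centre line.
- pin: Loose steel cramp pin, 100 g, standing in the pin block: shank 12 mm thick, 40 mm long, tapered tip; red collar 22 mm wide, 6 mm thick; above it a knurled round grip 17 mm wide, 34 mm high. Origin at the tip's centre, z along the pin to the grip. In the block the collar rests on the block's top, the tip 5 mm above the bench; fully home in the shoe the tip is 6 mm above the bench.
- pin_seat (a point): Centre of the underside of the pin's red collar, 40 mm above the tip.
- pin_block: Fixed drilled wooden block, 50 (x) x 142 (y) x 45 (z) mm, with three 14 mm through-holes in a row along its y axis at y = -42, 0 and +42 mm, holding pin, awl and punch in any order. Origin at the centre of its underside.
- frame_dark: Dark wooden picture frame, loose, 130 (its y) x 120 (x) x 40 mm high, rails 34 mm wide. Origin at its underside's corner next to bar and head jaw; it reaches from there to y = +130, x = +120 mm. It lies parallel to the cramp, either in the throat (near edge 22 mm from the bar's centre line, 2 to 22 mm clear of the head jaw) or beyond the throat near the tail (near edge 86 to 100 mm from that line), waiting its turn.
- frame_light: White-painted wooden picture frame, loose, 200 mm (along its y) x 120 mm (x) x 40 mm high, otherwise as the dark one; whichever of the two is not in the cramp's throat waits beyond the tail part.
- awl: Awl with a dark wooden handle up to 25 mm thick, standing in the pin block, its top 105 mm above the bench. Origin at its tip. To be left alone.
- punch: Nail punch with a green grip 13 mm thick and a rubber ring, standing in the pin block, its top 101 mm above the bench. Origin at its tip. To be left alone.
- glue: White glue bottle, 56 mm thick and 175 mm high, standing at one end of the pin block's row. Origin under its centre. To be left alone.
- tin: Closed tin, 64 mm thick and 75 mm high, standing at the other end of the pin block's row. Origin under its centre. To be left alone.
- hammer: Hammer, 250 mm long along its x, lying on the bench. Origin under its middle. To be left alone.
- heart: Wooden heart plaque with a brass key on it, about 90 mm wide and 28 mm high, lying on the bench. Origin under its middle. To be left alone.
- pliers: Blue-handled pliers, about 170 mm long along x, lying on the bench. Origin under their joint. To be left alone.
There are look-alikes about, which are no part of the job. Of the things shaped like the frame_dark, the wooden one is meant.

How it is judged:
On the way, in this order (a step that is already met when the one before it is completed fails the run):
1. the tail shoe has been slid up so close that less than 40 mm is left between its jaw face and the frame in the cramp (((y of shoe_face in the frame of frame_dark between 0.128 and 0.17 m and x of shoe_face in the frame of frame_dark above 0 m) or (y of shoe_face in the frame of frame_light between 0.198 and 0.24 m and x of shoe_face in the frame of frame_light above 0 m))), for 0.2 s.
2. with the shoe there, the pin is fully down through shoe and bar (((y of shoe_face in the frame of frame_dark between 0.128 and 0.17 m and x of shoe_face in the frame of frame_dark above 0 m) or (y of shoe_face in the frame of frame_light between 0.198 and 0.24 m and x of shoe_face in the frame of frame_light above 0 m)) and horizontal distance between pin_seat and shoe_hole below 0.003 m and z of pin_seat in the frame of shoe_hole between -0.003 and 0.003 m and angle between pin's own z axis and vertical below 0.06 rad), for 0.2 s.
At the end, for the whole second after the job is handed in: Less than 40 mm between the tail shoe's jaw face and the frame in the cramp; pin upright through shoe and bar, within 3 mm of the shoe hole's axis, its collar within 3 mm of the shoe's top; shoe and pin at rest. Frames shifted by less than 10 mm, awl and punch 20 mm, other things 25 mm (all of step 2 and linear speed of pin below 0.01 m/s and velocity of joint shoe between -0.005 and 0.005 m/s); the robot touches nothing.
It fails at once if a picture frame is shifted by more than 10 mm (distance of any of frame_dark, frame_light from where it was at the start of the episode above 0.01 m).
It fails at once if the awl or the nail punch is lifted out or shifted by more than 20 mm (distance of any of awl, punch from where it was at the start of the episode above 0.02 m).
It fails at once if the glue bottle or the tin is shifted by more than 25 mm or knocked over (distance of any of glue, tin from where it was at the start of the episode above 0.025 m or angle between any of glue, tin's own z axis and vertical above 0.4 rad).
It fails at once if the hammer, the wooden heart or the pliers are shifted by more than 25 mm (distance of any of hammer, heart, pliers from where it was at the start of the episode above 0.025 m).
It also fails if it takes over 64 s, if anything falls off the work surface, if the arm or the gripper's body presses on something with over 40 N, if the wrist force passes 120 N, or if a joint passes its speed limit or range.

## Robot

A 6-joint arm with a two-finger parallel gripper is mounted at the origin on the work surface. World frame = base frame: x ahead of the robot, y to its left, z up, the work surface at z = 0. Lengths are in m, angles in rad, forces in N, time in s.
With the tool pointing down it reaches from about 0.35 to 1 m from the base axis. Payload 7.1 kg.
Tool frame: the origin (TCP) lies at the very end of the fingers, on their centre line; the grasp point (between the pads) lies arm.pinch_z behind it (arm.pinch_z is the distance from the TCP to the grasp point, in m); z points along the fingers, y is the direction in which the jaws open and shut (so a half turn about z gives the same grasp; the last joint's range is limited). The gripper opens to 85 mm and grips with 20 to 120 N. Pads are 22 mm wide; open, the fingers measure 114 mm over their backs; the gripper's body (76 mm by 85 mm) begins 54 mm behind the grasp point. The pads swing forward as they close: fully open they stand 13 mm farther back than shut.
Start: joints at [1.15, 0.423, 1.63, -0, 1.089, -0.019], TCP at [0.244, 0.575, 0.21] pointing down, gripper open.
Joint ranges: [-3, 3], [-0.9, 2.11], [0.09, 2.58], [-1.31, 4.45], [0.11, 2.69], [-2.54, 2.54]. Speed limits (rad/s): [2.39, 2.39, 3.01, 3.14, 3.14, 3.14].

## Interface

Orientations are given as a unit quaternion [w, x, y, z].
In Python, from workcell import monitor, viewer, arm gives the robot as it stands. The module is installed in compiled form; this text tells all that it offers.
- The arm moves only by the shell command python3 -m handwheel 'ROWS'. ROWS is text: rows parted by semicolons, each of 5 numbers parted by spaces: the shift along the tool's x, y, z in units of 25 mm (1.0 is 25 mm), then the turn about the tool's z in units of 5 degrees (1.0 is 5 degrees), then the opening, from -1 (shut) to 1 (fully open), so that 0 is half open. In form: x y z yaw grip; .... A call has 1 to 10 rows; each row shifts and turns the pose as measured when the row begins, along the tool's axes as they then stand; what a row does not reach is not made up. A row lasts 1/8 s, in which the tool goes at most 62.5 mm and 10.7 degrees, less where a joint would pass 70% of its speed; a pose out of reach is approached as far as the arm can. A call is refused whole if a number of a shift passes 1 or a number of a turn 1, either way. A call with a gripper value outside its range is refused whole. The fingers move at their own pace and stop on an object; the grip force is fixed at half the most. Time passes only in rows, so rows that do not move let the fingers close. It gives the time, the measured TCP pose, the force and the opening at its end, in the units of the state.
- monitor.state(): the state, without advancing time (a new reading comes with each control period).
- viewer.capture(name): name is "scene" or "top"; returns the picture (420x560x3 uint8, blue, green, red); there is no depth.
- viewer.camera_info(name): a dict with "intrinsics" (3x3 intrinsics, pixels), "position" and "rotation" of the camera in the world. Camera axes: x right, y up, looking along -z (the intrinsics and any distortion apply to the point x, -y, -z); pixel columns grow to the right and rows downward; lengths in m; the calibration is good to about 2 mm. A picture is of the moment at which its call begins. camera_info takes no time and is no camera call.
- arm.job_done(): hands the job in, once; it reports no verdict.
The state is a dict: "t": time; "joint_positions": joint angles; "qvel": joint speeds; "effort": joint torques, N m; "tcp_pos": TCP position; "tcp_rot": TCP orientation; "wrist_force": force on the tool from outside, world axes, zero at the start; "ft_torque": the same for the moment, N m; "finger_gap": opening from 0.0 (shut) to 1.0 (fully open).
Only numpy, scipy, OpenCV 4.12 (cv2) and the standard library are available. Lean on these libraries where they do the work, as an engineer would, in place of code of your own. Each camera call takes 0.05 s, during which the arm holds its last target.

## Working session

There is one attempt and no reset: what is moved stays moved. The work goes in short steps, Python scripts to look and compute and a shell command to move; the robot and the scene stay as the last step left them, time stands still between calls to the robot, and variables do not carry over. Pictures are saved under pics/ and viewed, and the job is handed in when it is done.

```bash
mkdir -p pics
python3 - <<'E'
from workcell import monitor, viewer, arm
import cv2
for n in("scene","top"):
    im=viewer.capture(n); cv2.imwrite(f"pics/{n}0.png",im)
    i=viewer.camera_info(n); print(n,i)
print(monitor.state(),arm.pinch_z)
E
```

```text
scene {'intrinsics': array([[537.25089933,   0.        , 280.64828055],
       [  0.        , 537.25089933, 205.78225594],
       [  0.        ,   0.        ,   1.        ]]), 'position': array([1.33100542, 1.14318384, 1.28957989]), 'rotation': array([0.2719335 , 0.12178201, 0.38535007, 0.87334222])}
top {'intrinsics': array([[496.70825448,   0.        , 283.06545174],
       [  0.        , 496.70825448, 199.82444538],
       [  0.        ,   0.        ,   1.        ]]), 'position': array([0.46159526, 0.05382157, 1.56119631]), 'rotation': array([-0.69800221, -0.02055101,  0.03091265,  0.71513284])}
{'t': 0.1, 'joint_positions': array([ 1.15000170e+00,  4.23787351e-01,  1.63060109e+00,  6.96251404e-05,
        1.08860350e+00, -1.90118157e-02]), 'qvel': array([-0.00067443, -0.0014634 , -0.00353022,  0.00139571,  0.00122177,
       -0.00022419]), 'effort': array([-7.96497920e-05, -5.58426261e+01, -2.82444406e+01, -8.02229238e-05,
        2.97335420e-03, -7.35353240e-06]), 'tcp_pos': array([0.24416476, 0.57476859, 0.20901404]), 'tcp_rot': array([-1.82706444e-04,  1.99558677e-01,  9.79885628e-01, -6.76070085e-04]), 'wrist_force': array([0.00875548, 0.02689753, 0.65183631]), 'ft_torque': array([ 0.01739009,  0.04230764, -0.01309462]), 'finger_gap': 0.9974481650654226} 0.0187
```

View pics/scene0.png

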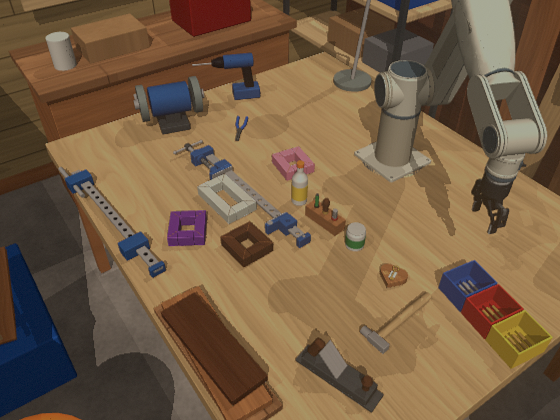

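View pics/top0.png

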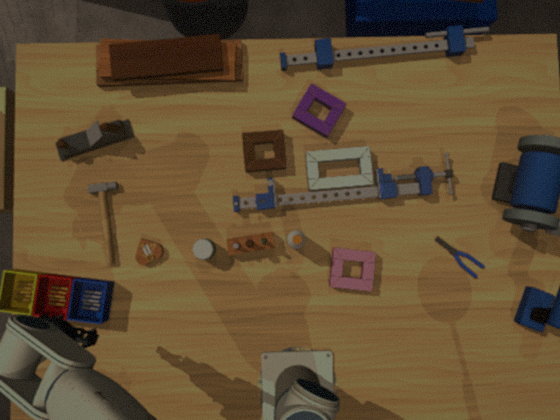

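The white frame lies in the near cramp's throat (top ~340,168). The tail shoe is at ~(265,197), and the block is at ~(250,244) with the tin to its left and the glue to its right. Next I'll zoom in.

```bash
cat > h.py <<'E'
import numpy as np, cv2
from workcell import viewer
from scipy.spatial.transform import Rotation as R
def cam(n):
    i=viewer.camera_info(n); q=i['rotation']
    return i['intrinsics'],i['position'],R.from_quat([q[1],q[2],q[3],q[0]]).as_matrix()
def ray(n,u,v,z):
    K,p,r=cam(n); d=np.linalg.solve(K,[u,v,1.]); d=r@(d*[1,-1,-1]); return p+d*(z-p[2])/d[2]
def proj(n,P):
    K,p,r=cam(n); c=(np.asarray(P,float)-p)@r; c=c*[1,-1,-1]; q=c@K.T; return q[...,:2]/q[...,2:]
E
python3 - <<'E'
import cv2
t=cv2.imread("pics/top0.png"); c=t[135:265,185:315]; cv2.imwrite("pics/t1.png",cv2.resize(c,None,fx=4.6,fy=4.6,interpolation=2))
c=t[135:225,300:460]; cv2.imwrite("pics/t2.png",cv2.resize(c,None,fx=5,fy=5,interpolation=2))
s=cv2.imread("pics/scene0.png"); c=s[140:270,180:380]; cv2.imwrite("pics/s1.png",cv2.resize(c,None,fx=4,fy=4,interpolation=2))
E
```

```text
(no output)
```

View pics/t1.png

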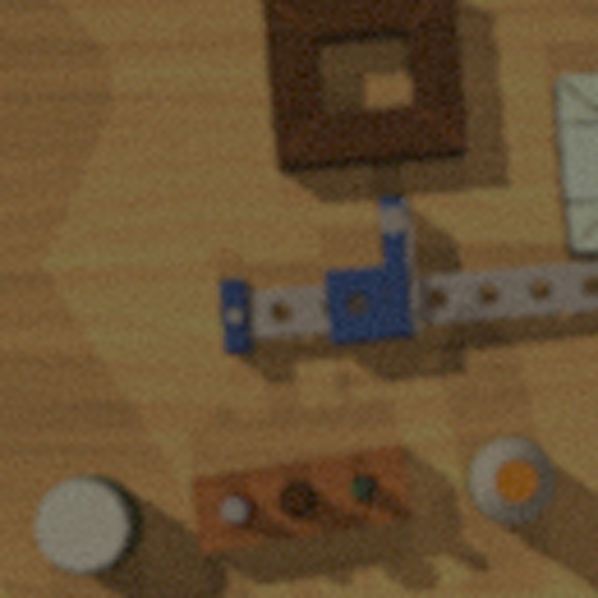

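View pics/t2.png

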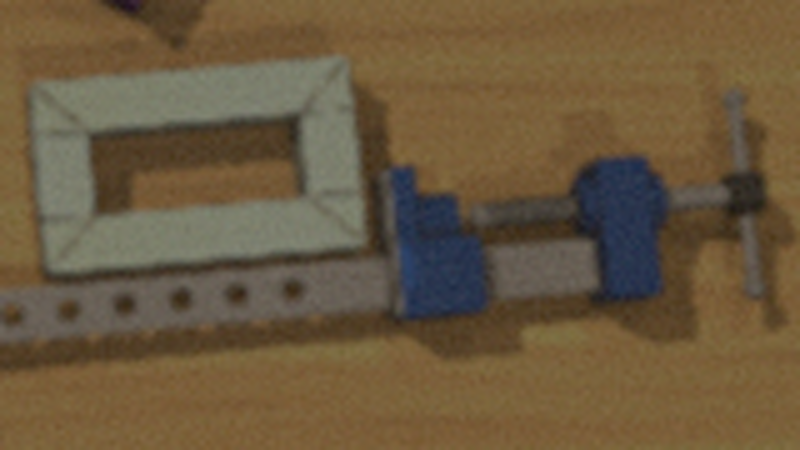

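View pics/s1.png

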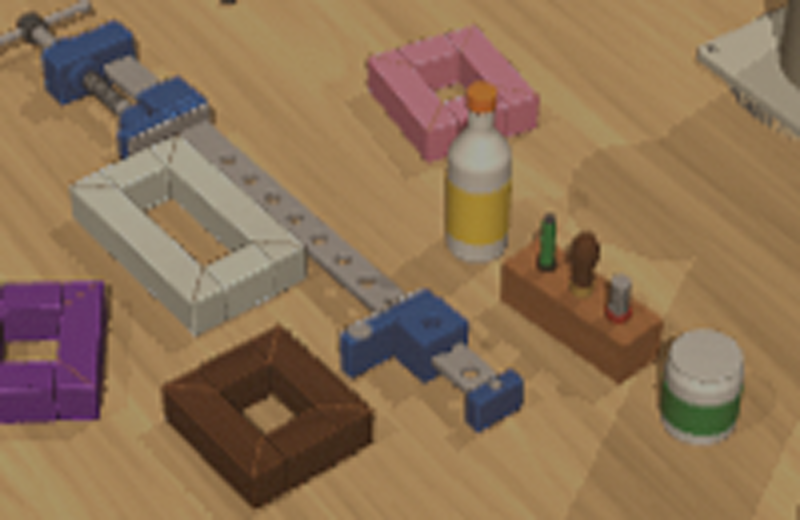

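```bash
cat > fit.py <<'E'
from h import *
from scipy.optimize import least_squares
t=cv2.imread("pics/top0.png")
f=lambda p,s,o:((np.array(p)+.5)/s-.5+o)
t1=lambda p:f(p,4.6,[185,135]); t2=lambda p:f(p,5,[300,135]); s1=lambda p:f(p,4,[180,140])
H={.21:t1((282,312)),.105:t1((437,298)),.07:t1((488,293)),.035:t1((541,288)),0:t2((69,309)),-.035:t2((125,303)),-.07:t2((181,299)),-.105:t2((237,294)),-.14:t2((293,289))}
ys=np.array(list(H)); px=np.array(list(H.values()))
def W(c,P):
    P=np.asarray(P,float); a=c[2]; ca,sa=np.cos(a),np.sin(a)
    return np.stack([c[0]+ca*P[...,0]-sa*P[...,1],c[1]+sa*P[...,0]+ca*P[...,1],P[...,2]],-1)
L=np.c_[0*ys,ys,0*ys+.028]
g=ray("top",*H[0],.028)
r=least_squares(lambda c:(proj("top",W(c,L))-px).ravel(),[g[0],g[1],0]); c=r.x
E
python3 - <<'E'
from fit import *
print("cramp",c,np.abs(r.fun).max())
inv=lambda P:((lambda d:(np.cos(c[2])*d[0]+np.sin(c[2])*d[1],-np.sin(c[2])*d[0]+np.cos(c[2])*d[1]))(np.array(P)[:2]-c[:2]))
print("hole top",inv(ray("top",*t1((357,302)),.046)))
# scene checks: bar holes
for y in (-.14,.07,.21): print(y,(proj("scene",W(c,[0,y,.028]))-[180,140])*4)
print("shoe hole scene",inv(ray("scene",*s1((432,322)),.046)))
print("pin top",ray("top",*t1((235,511)),.085),"scene grip top",ray("scene",*s1((620,283)),.085))
print("block corners",[ray("top",*t1(p),.045).round(4) for p in((195,480),(205,553),(410,520),(403,446))])
print("frame corners",[np.round(inv(ray("top",*t2(p),.04)),4) for p in((30,88),(50,275),(362,245),(347,58))])
print("tin",ray("top",*t1((85,523)),.075),"glue",ray("top",*t1((516,480)),.175),"awl",ray("top",*t1((298,497)),.1))
print("dark",[np.round(inv(ray("top",*t1(p),.04)),4) for p in((282,170),(463,152))])
E
```

```text
cramp [ 0.58171147 -0.06421642  0.06541303] 0.1886568080265647
hole top (np.float64(0.0006490792467741379), np.float64(0.15850007907950364))
-0.14 [227.25051766 157.63628698]
0.07 [366.7125875  279.22739201]
0.21 [470.26947421 369.51428007]
shoe hole scene (np.float64(0.0010049316223030673), np.float64(0.15860410829731597))
pin top [0.43637994 0.17422045 0.085     ] scene grip top [0.44148994 0.17690868 0.085     ]
block corners [array([0.4567, 0.2035, 0.045 ]), array([0.4086, 0.1977, 0.045 ]), array([0.4269, 0.0622, 0.045 ]), array([0.4758, 0.0657, 0.045 ])]
frame corners [array([0.1377, 0.012 ]), array([0.0209, 0.0106]), array([ 0.0223, -0.1831]), array([ 0.1392, -0.1859])]
tin [0.4309081  0.27195673 0.075     ] glue [ 0.45235028 -0.00322953  0.175     ] awl [0.44451044 0.13278981 0.1       ]
dark [array([0.0939, 0.2009]), array([0.0953, 0.0791])]
```

```bash
cat > go.py <<'E'
from fit import *
from workcell import monitor
def d(P,yaw):
    s=monitor.state(); q=s['tcp_rot']; M=R.from_quat([q[1],q[2],q[3],q[0]]).as_matrix()
    e=np.asarray(P)-s['tcp_pos']; a=np.arctan2(M[1,1],M[0,1]); dy=(yaw-a+np.pi/2)%np.pi-np.pi/2
    print("t",round(s['t'],2),"tcp",s['tcp_pos'].round(4),"err mm",(e*1e3).round(1),"shift units now",(M.T@e/.025).round(2),"turn units",round(-np.degrees(dy)/5,2),"tilt",M[:,2].round(3),"gap",round(s['finger_gap'],3),"F",s['wrist_force'].round(1))
    z=np.array([0,0,-1.]);y=np.array([np.cos(yaw),np.sin(yaw),0]); print("shift units after turn",(np.array([np.cross(y,z)@e,y@e,z@e])/.025).round(2),"(sign x,y may flip)")
E
python3 - <<'E'
from go import *
print(W(c,[.0005,.1585,0]),W(c,[0,.07,0]))
d(W(c,[.0005,.1585,.15]),c[2])
E
python3 -m handwheel '0 0 0 1 1;0 0 0 1 1;0 0 0 1 1;0 0 0 1 1;0 0 0 1 1;0 0 0 1 1'
python3 - <<'E'
from go import *
d(W(c,[.0005,.1585,.15]),c[2])
E
```

```text
[0.57184983 0.09397728 0.        ] [0.57713583 0.00563387 0.        ]
t 0.1 tcp [0.2442 0.5748 0.209 ] err mm [ 327.7 -480.8  -59. ] shift units now [-19.58 -12.57   2.38] turn units 12.65 tilt [-0.001 -0.001 -1.   ] gap 0.997 F [0.  0.  0.7]
shift units after turn [-20.05  11.82   2.36] (sign x,y may flip)
t: 0.85
tcp_pos: [0.2433, 0.5728, 0.206]
tcp_rot: [0.0, 0.454, 0.891, -0.004]
wrist_force: [-0.2, -0.5, 0.1]
finger_gap: 0.998
t 0.85 tcp [0.2433 0.5728 0.206 ] err mm [ 328.5 -478.8  -56. ] shift units now [-23.21  -0.62   2.33] turn units 6.45 tilt [-0.003 -0.007 -1.   ] gap 0.998 F [-0.2 -0.5  0.1]
shift units after turn [-19.97  11.86   2.24] (sign x,y may flip)
```

```bash
python3 -m handwheel '0 0 0 1 1;0 0 0 1 1;0 0 0 1 1;0 0 0 1 1;0 0 0 1 1;0 0 0 1 1;0 0 0 0.45 1;-1 0.6 0 0 1;-1 0.6 0 0 1;-1 0.6 0 0 1'
python3 -m handwheel '-1 0.6 0 0 1;-1 0.6 0 0 1;-1 0.6 0 0 1;-1 0.6 0 0 1;-1 0.6 0 0 1;-1 0.6 0 0 1;-1 0.6 0 0 1;-1 0.6 0 0 1;-1 0.6 0 0 1;-1 0.6 0 0 1'
python3 - <<'E'
from go import *
d(W(c,[.0005,.1585,.15]),c[2])
E
```

```text
t: 2.1
tcp_pos: [0.2903, 0.4966, 0.2018]
tcp_rot: [0.003, 0.69, 0.724, -0.008]
wrist_force: [0.8, -0.2, 1.1]
finger_gap: 1.003
t: 3.35
tcp_pos: [0.455, 0.244, 0.2015]
tcp_rot: [0.002, 0.689, 0.724, -0.011]
wrist_force: [0.2, 0.3, 0.2]
finger_gap: 1.001
t 3.35 tcp [0.455  0.244  0.2015] err mm [ 116.9 -150.   -51.5] shift units now [-6.19  4.4   2.12] turn units -0.18 tilt [-0.011 -0.019 -1.   ] gap 1.001 F [0.2 0.3 0.2]
shift units after turn [-6.29  4.27  2.06] (sign x,y may flip)
```

```bash
python3 -m handwheel '-0.8 0.55 0 0 1;-0.8 0.55 0 0 1;-0.8 0.55 0 0 1;-0.8 0.55 0 0 1;-0.8 0.55 0 0 1;-0.8 0.55 0 0 1;-0.8 0.55 0 0 1;-0.4 0.3 0 0 1;0 0 0 0 1'
python3 - <<'E'
from go import *
d(W(c,[.0005,.1585,.15]),c[2])
cv2.imwrite("pics/top1.png",cv2.resize(viewer.capture("top")[130:270,185:335],None,fx=4,fy=4,interpolation=2))
cv2.imwrite("pics/sc1.png",viewer.capture("scene"))
E
```

```text
t: 4.47
tcp_pos: [0.5677, 0.092, 0.2]
tcp_rot: [0.001, 0.69, 0.723, -0.013]
wrist_force: [0.5, 0.6, -0.3]
finger_gap: 0.998
t 4.47 tcp [0.5677 0.092  0.2   ] err mm [  4.2   2.  -50. ] shift units now [0.11 0.21 2.  ] turn units -0.22 tilt [-0.017 -0.02  -1.   ] gap 0.998 F [ 0.5  0.6 -0.3]
shift units after turn [0.07 0.17 2.  ] (sign x,y may flip)
```

View pics/sc1.png

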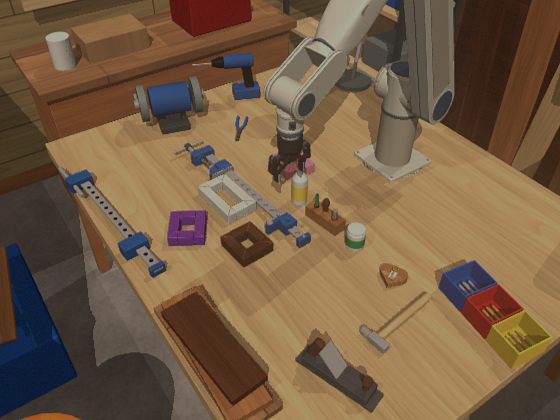

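```bash
python3 -m handwheel '0.1 0.2 0.9 -0.2 1;0 0 0.9 0 1;0 0 0.9 0 1;0 0 0.9 0 1;0 0 0 0 1'
python3 - <<'E'
from go import *
d(W(c,[.0005,.1585,.016]),c[2])
cv2.imwrite("pics/top2.png",cv2.resize(viewer.capture("top")[130:270,185:335],None,fx=4,fy=4,interpolation=2))
cv2.imwrite("pics/sc2.png",cv2.resize(viewer.capture("scene")[140:270,180:380],None,fx=4,fy=4,interpolation=2))
E
```

```text
t: 5.2
tcp_pos: [0.5683, 0.0979, 0.1086]
tcp_rot: [0.0, 0.682, 0.731, -0.013]
wrist_force: [0.5, 0.0, 0.9]
finger_gap: 0.996
t 5.2 tcp [0.5683 0.0979 0.1086] err mm [  3.5  -3.9 -92.6] shift units now [-0.1  0.2  3.7] turn units 0.05 tilt [-0.017 -0.019 -1.   ] gap 0.996 F [0.5 0.  0.9]
shift units after turn [-0.17  0.13  3.7 ] (sign x,y may flip)
```

View pics/sc2.png

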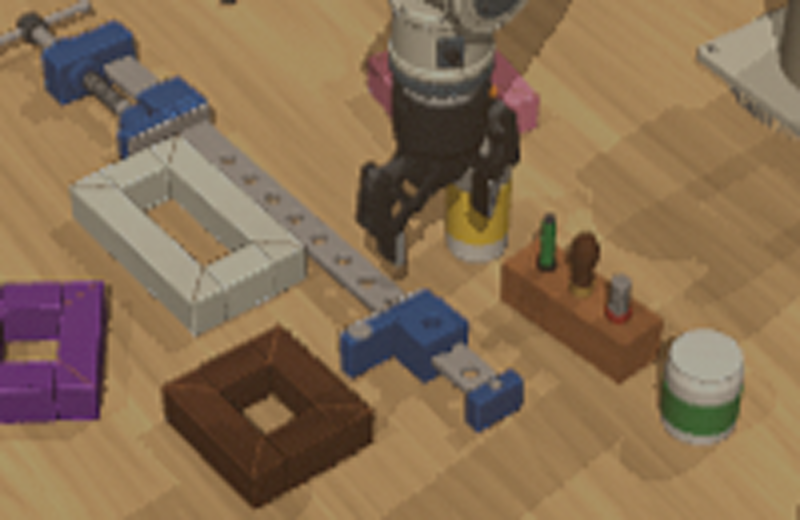

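```bash
python3 -m handwheel '-0.15 0.2 0.8 0 1;0 0 0.8 0 1;0 0 0.5 0 1;0 0 0 0 1'
python3 - <<'E'
from go import *
d(W(c,[.0005,.1585,.016]),c[2])
cv2.imwrite("pics/sc3.png",cv2.resize(viewer.capture("scene")[140:270,180:380],None,fx=4,fy=4,interpolation=2))
E
```

```text
t: 5.8
tcp_pos: [0.5774, 0.0937, 0.0572]
tcp_rot: [0.003, 0.682, 0.732, -0.009]
wrist_force: [-0.1, 0.1, -0.8]
finger_gap: 0.997
t 5.8 tcp [0.5774 0.0937 0.0572] err mm [ -5.6   0.3 -41.2] shift units now [ 0.06 -0.21  1.65] turn units 0.06 tilt [-0.008 -0.018 -1.   ] gap 0.997 F [-0.1  0.1 -0.8]
shift units after turn [ 0.03 -0.22  1.65] (sign x,y may flip)
```

View pics/sc3.png

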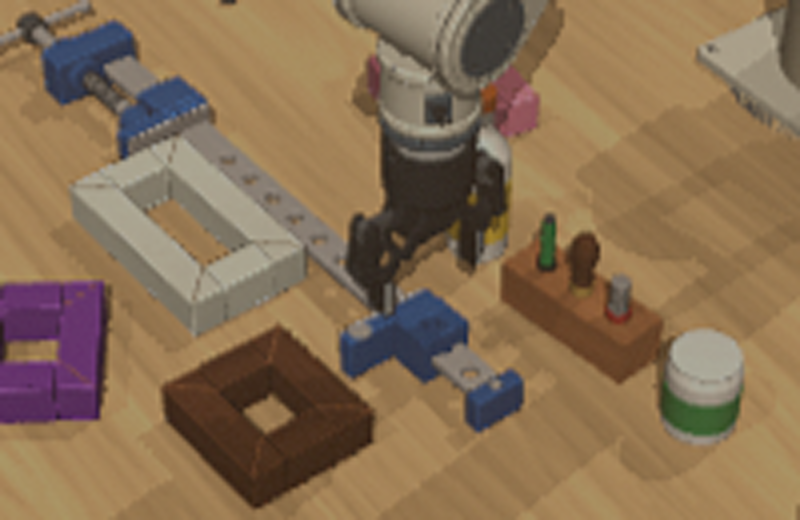

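```bash
python3 -m handwheel '0.03 -0.2 0.6 0 1;0 0 0.6 0 1;0 0 0.25 0 1;0 0 0 0 1'
python3 - <<'E'
from go import *
d(W(c,[.0005,.1585,.016]),c[2])
E
```

```text
t: 6.35
tcp_pos: [0.5726, 0.0936, 0.0198]
tcp_rot: [0.004, 0.682, 0.732, -0.009]
wrist_force: [0.8, 0.6, -0.5]
finger_gap: 1.0
t 6.35 tcp [0.5726 0.0936 0.0198] err mm [-0.8  0.4 -3.8] shift units now [ 0.02 -0.03  0.15] turn units 0.06 tilt [-0.006 -0.018 -1.   ] gap 1.0 F [ 0.8  0.6 -0.5]
shift units after turn [ 0.02 -0.03  0.15] (sign x,y may flip)
```

Well placed, so I'll close on the shoe.

```bash
python3 -m handwheel '0 0 0.15 0 -1;0 0 0 0 -1;0 0 0 0 -1;0 0 0 0 -1;0 0 0 0 -1;0 0 0 0 -1'
python3 - <<'E'
from go import *
d(W(c,[0,.07,.016]),c[2])
E
```

```text
t: 7.1
tcp_pos: [0.5711, 0.0934, 0.0167]
tcp_rot: [0.003, 0.682, 0.731, -0.01]
wrist_force: [-0.8, 1.0, -2.3]
finger_gap: 0.537
t 7.1 tcp [0.5711 0.0934 0.0167] err mm [  6.1 -87.8  -0.7] shift units now [-3.52 -0.    0.09] turn units 0.05 tilt [-0.009 -0.018 -1.   ] gap 0.537 F [-0.8  1.  -2.3]
shift units after turn [-3.52  0.01  0.03] (sign x,y may flip)
```

```bash
python3 -m handwheel '-0.4 0 0 0 -1;-0.4 0 0 0 -1;-0.4 0 0 0 -1;-0.4 0 0 0 -1;-0.4 0 0 0 -1;-0.4 0 0 0 -1;-0.4 0 0 0 -1;0 0 0 0 -1'
python3 - <<'E'
from go import *
d(W(c,[0,.07,.016]),c[2])
cv2.imwrite("pics/sc4.png",cv2.resize(viewer.capture("scene")[140:270,180:380],None,fx=4,fy=4,interpolation=2))
E
```

```text
t: 8.1
tcp_pos: [0.5757, 0.0198, 0.0167]
tcp_rot: [0.002, 0.682, 0.731, -0.01]
wrist_force: [0.4, -0.5, -5.8]
finger_gap: 0.536
t 8.1 tcp [0.5757 0.0198 0.0167] err mm [  1.4 -14.1  -0.7] shift units now [-0.57  0.02  0.04] turn units 0.04 tilt [-0.01  -0.017 -1.   ] gap 0.536 F [ 0.4 -0.5 -5.8]
shift units after turn [-0.57  0.02  0.03] (sign x,y may flip)
```

View pics/sc4.png

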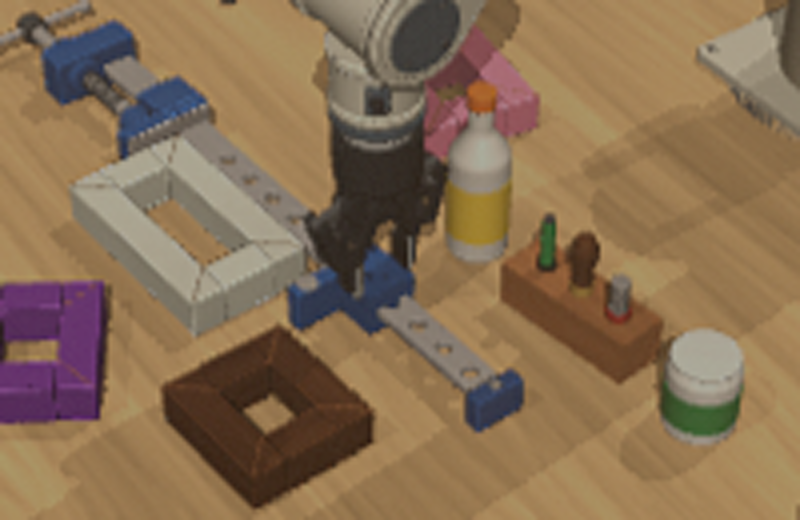

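```bash
python3 -m handwheel '-0.3 0 0 0 -1;-0.2 0 0 0 -1;0 0 0 0 -1;0 0 0 0 -1'
python3 - <<'E'
from go import *
d(W(c,[0,.07,.016]),c[2])
cv2.imwrite("pics/top5.png",cv2.resize(viewer.capture("top")[140:260,220:420],None,fx=4,fy=4,interpolation=2))
cv2.imwrite("pics/sc5.png",cv2.resize(viewer.capture("scene")[180:260,220:340],None,fx=6,fy=6,interpolation=2))
E
```

```text
t: 8.65
tcp_pos: [0.5765, 0.007, 0.0167]
tcp_rot: [0.002, 0.682, 0.731, -0.01]
wrist_force: [1.4, 2.9, -6.9]
finger_gap: 0.536
t 8.65 tcp [0.5765 0.007  0.0167] err mm [ 0.6 -1.4 -0.7] shift units now [-0.06  0.02  0.03] turn units 0.05 tilt [-0.01  -0.017 -1.   ] gap 0.536 F [ 1.4  2.9 -6.9]
shift units after turn [-0.06  0.02  0.03] (sign x,y may flip)
```

View pics/sc5.png

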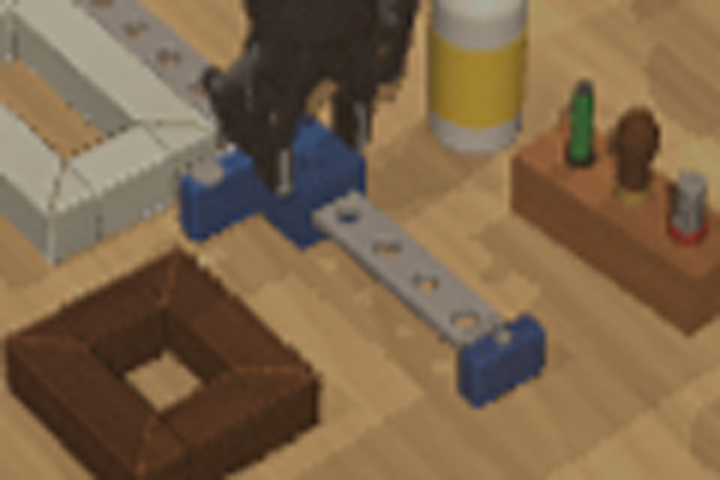

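View pics/top5.png

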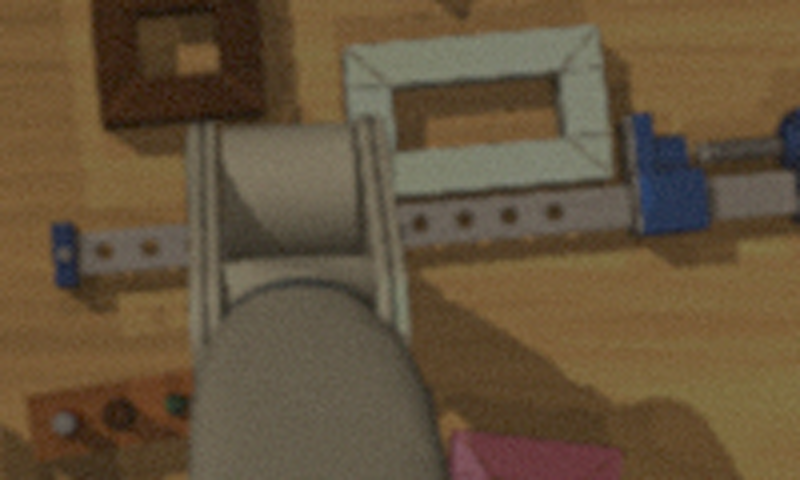

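```bash
python3 -m handwheel '-0.1 0 0 0 -1;0 0 0 0 -1'
python3 - <<'E'
from go import *
d(W(c,[0,.07,.016]),c[2])
E
```

```text
t: 9.0
tcp_pos: [0.5767, 0.0047, 0.0167]
tcp_rot: [0.002, 0.682, 0.731, -0.01]
wrist_force: [0.9, -0.2, -7.5]
finger_gap: 0.534
t 9.0 tcp [0.5767 0.0047 0.0167] err mm [ 0.5  1.  -0.7] shift units now [0.04 0.02 0.03] turn units 0.05 tilt [-0.01  -0.017 -1.   ] gap 0.534 F [ 0.9 -0.2 -7.5]
shift units after turn [0.04 0.02 0.03] (sign x,y may flip)
```

```bash
python3 -m handwheel '0 0 0 0 1;0 0 0 0 1;0 0 0 0 1;0 0 0 0 1;0 0 -0.6 0 1;0 0 -0.8 0 1;0 0 -1 0 1;0 0 -1 0 1;0 0 -1 0 1;0 0 -1 0 1'
python3 -m handwheel '0 0 -1 0 1;0 0 -0.7 0 1;1 0 0 0 1;1 0 0 0 1;1 0 0 0 1;1 -0.3 0 0 1;1 -0.6 0 0 1;1 -0.9 0 0 1;1 -1 0 0 1;0 -1 0 0 1'
python3 - <<'E'
from go import *
P=[.437,.175,.15]
d(P,.135)
cv2.imwrite("pics/top6.png",viewer.capture("top"))
cv2.imwrite("pics/sc6.png",viewer.capture("scene"))
t=cv2.imread("pics/top6.png"); c_=t[135:265,225:355]; cv2.imwrite("pics/t6.png",cv2.resize(c_,None,fx=4.6,fy=4.6,interpolation=2))
s=cv2.imread("pics/sc6.png"); cv2.imwrite("pics/s6.png",cv2.resize(s[140:270,180:380],None,fx=4,fy=4,interpolation=2))
E
```

```text
t: 10.25
tcp_pos: [0.5788, 0.0064, 0.1614]
tcp_rot: [0.003, 0.682, 0.732, -0.009]
wrist_force: [0.6, -0.1, -0.5]
finger_gap: 1.001
t: 11.5
tcp_pos: [0.4725, 0.1804, 0.2166]
tcp_rot: [0.009, 0.682, 0.731, -0.002]
wrist_force: [0.6, -0.4, 0.5]
finger_gap: 1.001
t 11.5 tcp [0.4725 0.1804 0.2166] err mm [-35.5  -5.4 -66.6] shift units now [-0.07 -1.46  2.65] turn units -0.75 tilt [ 0.01  -0.015 -1.   ] gap 1.001 F [ 0.6 -0.4  0.5]
shift units after turn [-0.02 -1.44  2.67] (sign x,y may flip)
```

View pics/t6.png

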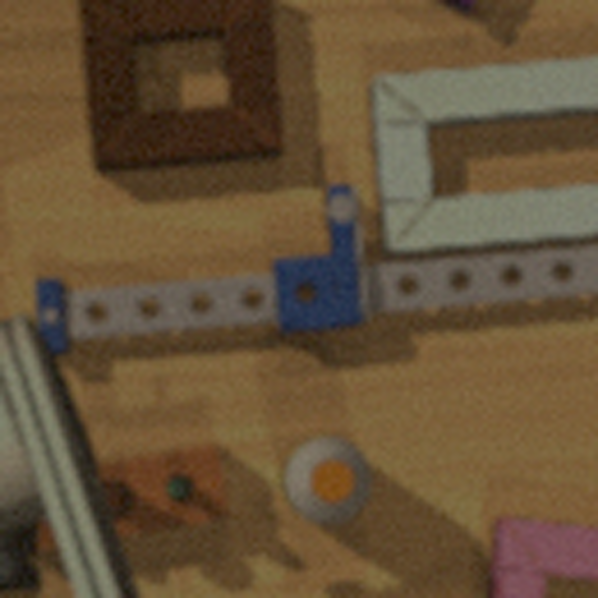

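View pics/s6.png

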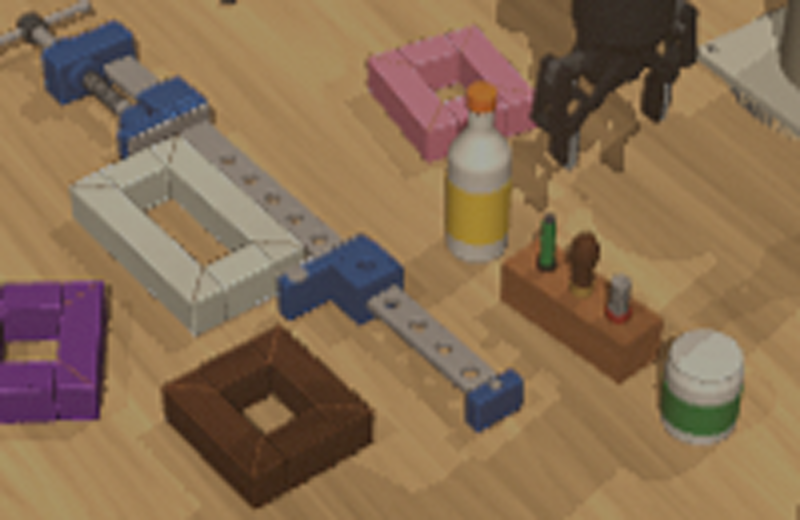

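```bash
python3 - <<'E'
from go import *
inv=lambda P:((lambda d:np.round((np.cos(c[2])*d[0]+np.sin(c[2])*d[1],-np.sin(c[2])*d[0]+np.cos(c[2])*d[1]),4))(np.array(P)[:2]-c[:2]))
t6=lambda p:f(p,4.6,[225,135])
print("hole",inv(ray("top",*t6((307,292)),.046)),inv(ray("scene",*s1((367,266)),.046)), "barholes",[inv(ray("top",*t6(p),.028)) for p in((253,299),(408,284))])
# dark centroids
for n,fn,(u,v) in(("top","pics/top6.png",t6((307,292))),("scene","pics/sc6.png",s1((367,266))),("top","pics/top0.png",t1((357,302))),("scene","pics/sc0.png" if 0 else "pics/scene0.png",s1((432,322)))):
    g=cv2.imread(fn).astype(float).max(2); yy,xx=np.mgrid[0:420,0:560]; m=np.hypot(xx-u,yy-v)<3.6
    ring=(np.hypot(xx-u,yy-v)<5.5)&~m
    w=np.clip(np.median(g[ring])-8-g,0,None)*m; print(n,fn,inv(ray(n,(w*xx).sum()/w.sum(),(w*yy).sum()/w.sum(),.046)))
# collar and grip for pin in scene
for z,P in((.085,(620,279)),):print(ray("scene",*s1(P),z))
g=lambda x,y,z:(proj("scene",[x,y,z])-[180,140])*4
for xy in((.437,.175),(.4363,.1738),(.440,.176)): print(xy,g(*xy,.085),g(*xy,.048),(proj("top",[*xy,.085])-[185,135])*4.6)
E
python3 - <<'E'
import cv2
s=cv2.imread("pics/sc6.png");cv2.imwrite("pics/p.png",cv2.resize(s[195:240,300:370],None,fx=11,fy=11,interpolation=2))
E
```

```text
hole [-0.0006  0.0692] [0.0012 0.0701] barholes [array([-0.0008,  0.1051]), array([0.    , 0.0002])]
top pics/top6.png [0.0001 0.0699]
scene pics/sc6.png [0.0021 0.0684]
top pics/top0.png [0.0005 0.1591]
scene pics/scene0.png [0.0023 0.1587]
[0.43842406 0.17311159 0.085     ]
(0.437, 0.175) [621.28292416 278.11605798] [618.11943724 310.54753127] [231.9685568  508.26204988]
(0.4363, 0.1738) [621.02767833 276.97932616] [617.8695174  309.40808941] [233.85714163 509.30843111]
(0.44, 0.176) [619.21445787 280.18906025] [616.07631864 312.62560315] [230.32812706 503.61648733]
```

View pics/p.png

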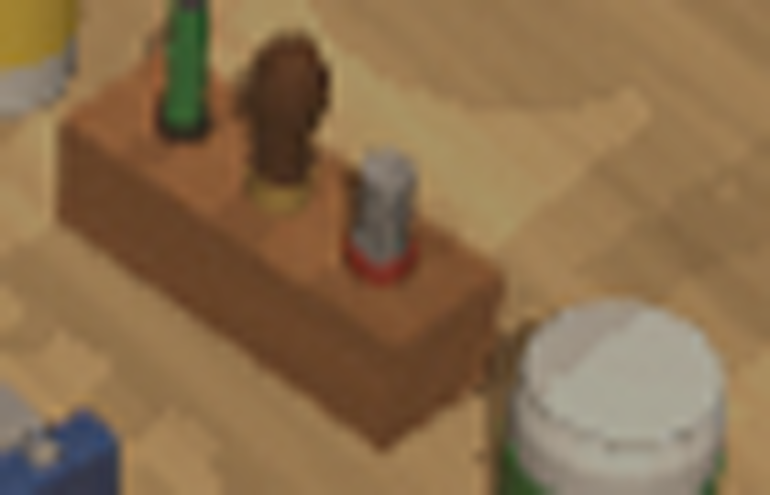

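```bash
python3 -m handwheel '0 -0.7 0 -0.7 1;0 -0.7 0.5 0 1;0 0 0.8 0 1;0 0 0.8 0 1;0 0 0 0 1'
python3 - <<'E'
from go import *
d([.4373,.1743,.056],.135)
E
```

```text
t: 12.22
tcp_pos: [0.4411, 0.1752, 0.1673]
tcp_rot: [0.011, 0.659, 0.752, 0.001]
wrist_force: [0.1, -0.2, -0.1]
finger_gap: 1.002
t 12.22 tcp [0.4411 0.1752 0.1673] err mm [  -3.8   -0.9 -111.3] shift units now [ 0.05 -0.23  4.45] turn units -0.04 tilt [ 0.018 -0.013 -1.   ] gap 1.002 F [ 0.1 -0.2 -0.1]
shift units after turn [-0.02 -0.16  4.45] (sign x,y may flip)
```

```bash
python3 -m handwheel '0 -0.2 0.8 0 1;0 0 0.8 0 1;0 0 0.8 0 1;0 0 0 0 1'
python3 - <<'E'
from go import *
d([.4373,.1743,.056],.135)
cv2.imwrite("pics/p7.png",cv2.resize(viewer.capture("scene")[175:245,290:390],None,fx=7,fy=7,interpolation=2))
E
```

```text
t: 12.72
tcp_pos: [0.4431, 0.1748, 0.1108]
tcp_rot: [0.013, 0.66, 0.751, 0.005]
wrist_force: [-0.3, -0.6, 0.8]
finger_gap: 1.003
t 12.72 tcp [0.4431 0.1748 0.1108] err mm [ -5.8  -0.5 -54.8] shift units now [ 0.04 -0.28  2.19] turn units -0.06 tilt [ 0.026 -0.01  -1.   ] gap 1.003 F [-0.3 -0.6  0.8]
shift units after turn [ 0.01 -0.23  2.19] (sign x,y may flip)
```

View pics/p7.png

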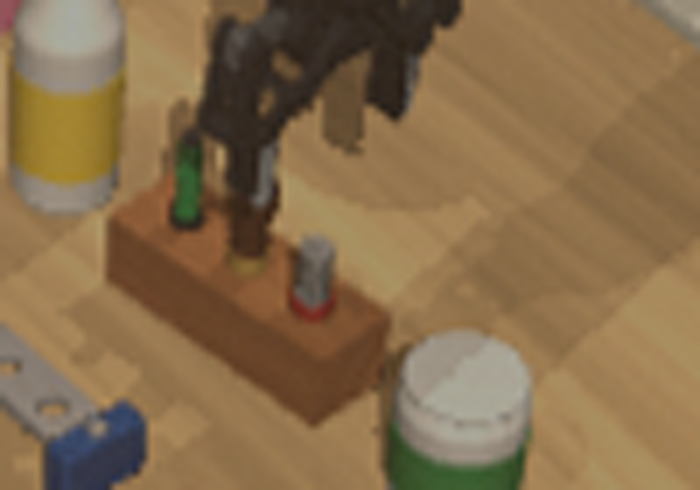

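```bash
python3 -m handwheel '0 -0.3 0.7 0 1;0 0 0.7 0 1;0 0 0.4 0 1;0 0 0 0 1'
python3 - <<'E'
from go import *
d([.4373,.1743,.056],.135)
cv2.imwrite("pics/p8.png",cv2.resize(viewer.capture("scene")[175:245,290:390],None,fx=7,fy=7,interpolation=2))
E
```

```text
t: 13.28
tcp_pos: [0.4427, 0.1752, 0.0707]
tcp_rot: [0.016, 0.66, 0.751, 0.01]
wrist_force: [0.0, 0.9, 0.5]
finger_gap: 1.0
t 13.28 tcp [0.4427 0.1752 0.0707] err mm [ -5.4  -0.9 -14.7] shift units now [-0.   -0.24  0.58] turn units -0.06 tilt [ 0.037 -0.006 -0.999] gap 1.0 F [0.  0.9 0.5]
shift units after turn [-0.01 -0.22  0.59] (sign x,y may flip)
```

View pics/p8.png

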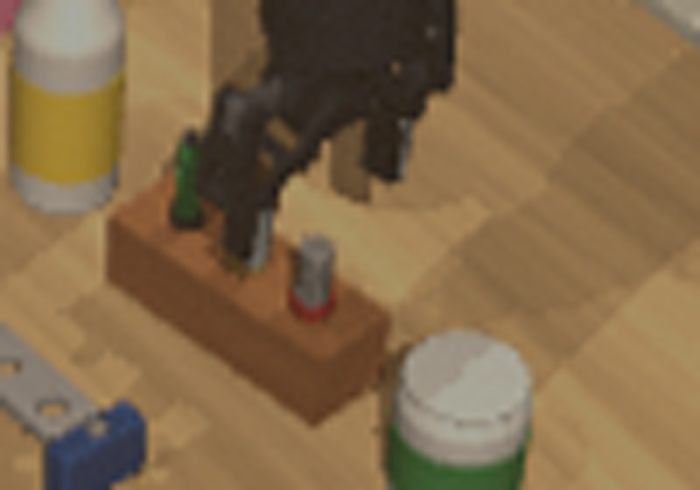

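```bash
python3 -m handwheel '0 -0.25 0 0 1;0 0 0 0 1;0 0 0 0 1'
python3 - <<'E'
from go import *
d([.4373,.1743,.056],.135)
E
```

```text
t: 13.7
tcp_pos: [0.4373, 0.1749, 0.0723]
tcp_rot: [0.017, 0.66, 0.751, 0.011]
wrist_force: [0.5, -0.4, 0.0]
finger_gap: 0.997
t 13.7 tcp [0.4373 0.1749 0.0723] err mm [ -0.   -0.6 -16.3] shift units now [-0.02 -0.03  0.65] turn units -0.06 tilt [ 0.04  -0.005 -0.999] gap 0.997 F [ 0.5 -0.4  0. ]
shift units after turn [-0.02 -0.    0.65] (sign x,y may flip)
```

```bash
python3 -m handwheel '0 0 0.4 0 1;0 -0.05 0.25 0 1;0 0 0 0 1'
python3 - <<'E'
from go import *
d([.4373,.1743,.056],.135)
cv2.imwrite("pics/p9.png",cv2.resize(viewer.capture("scene")[175:245,290:390],None,fx=7,fy=7,interpolation=2))
E
```

```text
t: 14.08
tcp_pos: [0.4366, 0.1746, 0.0548]
tcp_rot: [0.017, 0.66, 0.751, 0.011]
wrist_force: [1.0, 0.7, 0.1]
finger_gap: 1.001
t 14.07 tcp [0.4366 0.1746 0.0548] err mm [ 0.7 -0.3  1.2] shift units now [-0.02  0.03 -0.05] turn units -0.06 tilt [ 0.04  -0.005 -0.999] gap 1.001 F [1.  0.7 0.1]
shift units after turn [-0.02  0.03 -0.05] (sign x,y may flip)
```

View pics/p9.png

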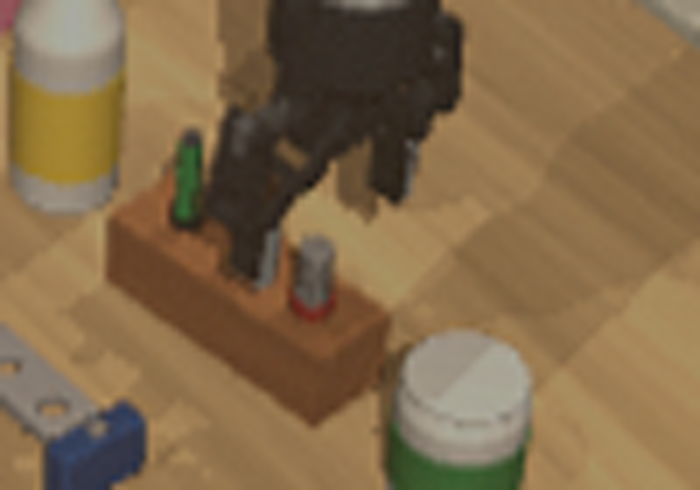

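Run:
```python
from go import *
for P in((.4366,.1746,.07),(.478,.180,.068),(.395,.169,.072)): print((proj("scene",P)-[290,175])*7)
```

```text
[315.10800452 264.10307608]
[253.35548117 307.73935056]
[375.58835927 221.01434   ]
```

```bash
python3 -m handwheel '0 0 0 0 -1;0 0 0 0 -1;0 0 0 0 -1;0 0 0 0 -1;0 0 0 0 -1;0 0 0 0 -1;0 0 0 0 -1'
python3 - <<'E'
from go import *
d([.4373,.1743,.056],.135)
cv2.imwrite("pics/p10.png",cv2.resize(viewer.capture("scene")[175:245,290:390],None,fx=7,fy=7,interpolation=2))
E
```

```text
t: 15.0
tcp_pos: [0.4372, 0.1749, 0.0555]
tcp_rot: [0.017, 0.66, 0.751, 0.012]
wrist_force: [0.1, -0.6, 0.3]
finger_gap: 0.151
t 15.0 tcp [0.4372 0.1749 0.0555] err mm [ 0.1 -0.6  0.5] shift units now [-0.02  0.   -0.02] turn units -0.06 tilt [ 0.041 -0.005 -0.999] gap 0.151 F [ 0.1 -0.6  0.3]
shift units after turn [-0.02 -0.   -0.02] (sign x,y may flip)
```

View pics/p10.png

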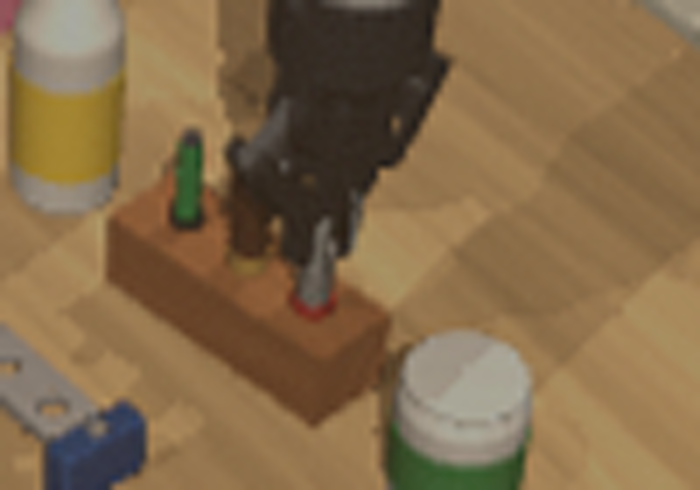

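```bash
python3 -m handwheel '0 0 -0.3 0 -1;0 0 -0.5 0 -1;0 0 -0.6 0 -1;0 0 -0.6 0 -1;0 0 -0.6 0 -1;0 0 -0.6 0 -1;0 0 -0.6 0 -1;0 0 -0.6 0 -1;0 0 -0.6 0 -1;0 0 0 0 -1'
python3 - <<'E'
from go import *
d(W(c,[0,.0695,.15]),.135)
cv2.imwrite("pics/p11.png",cv2.resize(viewer.capture("scene")[145:245,270:390],None,fx=6,fy=6,interpolation=2))
E
```

```text
t: 16.3
tcp_pos: [0.4319, 0.1757, 0.1931]
tcp_rot: [0.018, 0.66, 0.751, 0.015]
wrist_force: [-0.0, -0.5, -0.5]
finger_gap: 0.156
t 16.3 tcp [0.4319 0.1757 0.1931] err mm [ 145.3 -170.6  -43.1] shift units now [-7.5   4.79  2.01] turn units -0.06 tilt [ 0.047 -0.002 -0.999] gap 0.156 F [-0.  -0.5 -0.5]
shift units after turn [-7.54  4.84  1.72] (sign x,y may flip)
```

View pics/p11.png

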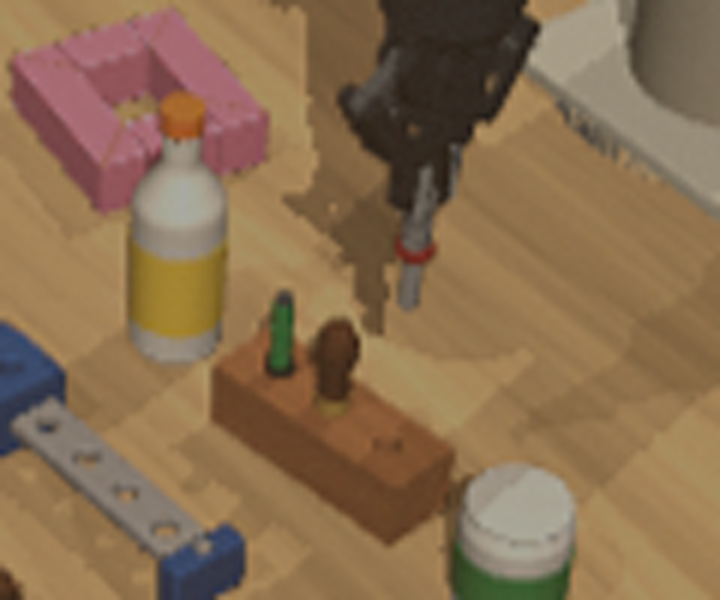

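```bash
python3 -m handwheel '-0.4 0.5 0 0 -1;-0.7 0.7 0 0 -1;-0.7 0.7 0 0 -1;-0.7 0.7 0 0 -1;-0.7 0.6 0 0 -1;-0.7 0.4 0 0 -1;-0.7 0.4 0 0 -1;-0.7 0.2 0 0 -1;-0.7 0 0 0 -1;-0.5 0 0 0 -1'
python3 - <<'E'
from go import *
d(W(c,[0,.0695,.15]),.135)
E
```

```text
t: 17.6
tcp_pos: [0.5622, 0.0177, 0.1943]
tcp_rot: [0.016, 0.659, 0.752, 0.011]
wrist_force: [0.2, 0.0, -1.1]
finger_gap: 0.158
t 17.6 tcp [0.5622 0.0177 0.1943] err mm [ 15.  -12.6 -44.3] shift units now [-0.56  0.46  1.8 ] turn units -0.04 tilt [ 0.039 -0.005 -0.999] gap 0.158 F [ 0.2  0.  -1.1]
shift units after turn [-0.58  0.53  1.77] (sign x,y may flip)
```

```bash
python3 -m handwheel '-0.2 1 0 0 -1;-0.2 1 0 0 -1;-0.1 1 0 0 -1;0 1 0 0 -1;0 0 0 0 -1'
python3 - <<'E'
from go import *
d(W(c,[0,.0695,.15]),.135)
E
python3 -m handwheel '0 -0.3 0 0 -1;0 -0.3 0 0 -1;0 -0.3 0 0 -1;0 -0.3 0 0 -1;0 -0.3 0 0 -1;0 0 0 0 -1'
python3 - <<'E'
from go import *
d(W(c,[0,.0695,.15]),.135)
E
```

```text
t: 18.23
tcp_pos: [0.6636, 0.015, 0.1984]
tcp_rot: [0.016, 0.66, 0.751, 0.011]
wrist_force: [-0.7, -0.2, -0.2]
finger_gap: 0.155
t 18.23 tcp [0.6636 0.015  0.1984] err mm [-86.5  -9.9 -48.4] shift units now [ 0.07 -3.55  1.81] turn units -0.06 tilt [ 0.037 -0.004 -0.999] gap 0.155 F [-0.7 -0.2 -0.2]
shift units after turn [ 0.07 -3.48  1.94] (sign x,y may flip)
t: 18.98
tcp_pos: [0.6196, 0.0093, 0.1969]
tcp_rot: [0.014, 0.66, 0.751, 0.01]
wrist_force: [0.0, -0.8, -1.2]
finger_gap: 0.158
t 18.98 tcp [0.6196 0.0093 0.1969] err mm [-42.5  -4.2 -46.9] shift units now [ 0.07 -1.77  1.82] turn units -0.06 tilt [ 0.034 -0.004 -0.999] gap 0.158 F [ 0.  -0.8 -1.2]
shift units after turn [ 0.06 -1.71  1.88] (sign x,y may flip)
```

```bash
python3 -m handwheel '0 -0.3 0 0 -1;0 -0.3 0 0 -1;0 -0.3 0 0 -1;0 -0.3 0 0 -1;0 -0.3 0 0 -1;0 -0.2 0 0 -1;0 0 0 0 -1'
python3 - <<'E'
from go import *
d(W(c,[0,.0695,.15]),.135)
cv2.imwrite("pics/t12.png",cv2.resize(viewer.capture("top")[140:260,220:370],None,fx=5,fy=5,interpolation=2))
cv2.imwrite("pics/s12f.png",viewer.capture("scene"));cv2.imwrite("pics/s12.png",cv2.resize(cv2.imread("pics/s12f.png")[140:230,220:340],None,fx=6,fy=6,interpolation=2))
E
```

```text
t: 19.85
tcp_pos: [0.5747, 0.0035, 0.1955]
tcp_rot: [0.014, 0.66, 0.751, 0.01]
wrist_force: [-0.7, 0.6, -1.3]
finger_gap: 0.156
t 19.85 tcp [0.5747 0.0035 0.1955] err mm [  2.4   1.7 -45.5] shift units now [0.07 0.04 1.82] turn units -0.06 tilt [ 0.035 -0.004 -0.999] gap 0.156 F [-0.7  0.6 -1.3]
shift units after turn [0.05 0.11 1.82] (sign x,y may flip)
```

View pics/s12.png

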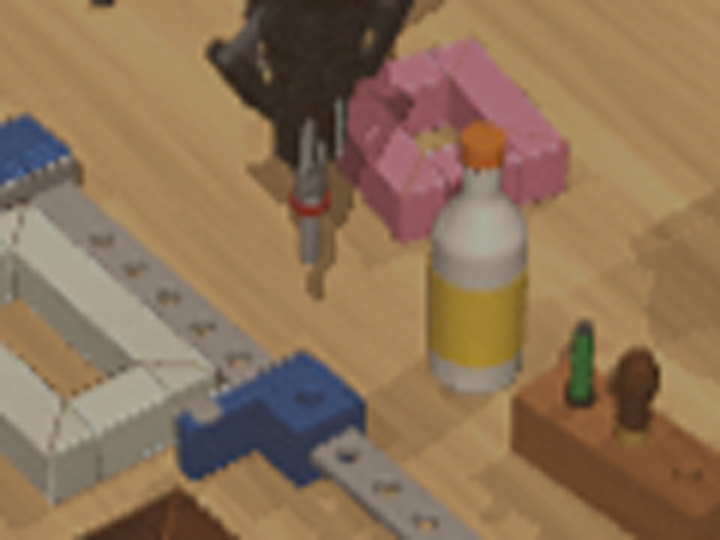

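Run:
```python
from go import *
s=monitor.state();q=s['tcp_rot'];M=R.from_quat([q[1],q[2],q[3],q[0]]).as_matrix()
for k in(.0505,.0105,.0045): print(k,(proj("scene",s['tcp_pos']+M[:,2]*k)-[220,140]+.5)*6-.5)
print("shoehole",(proj("scene",W(c,[0,.0695,.046]))-[220,140]+.5)*6-.5)
im=cv2.imread("pics/s12f.png")
cv2.imwrite("pics/s12z.png",cv2.resize(im[160:215,255:295],None,fx=14,fy=14,interpolation=2))
```

```text
0.0505 [308.68968329 263.26773388]
0.0105 [310.35591228 206.14860008]
0.0045 [310.61018723 197.4319322 ]
shoehole [311.7800999 397.8000885]
```

View pics/s12z.png

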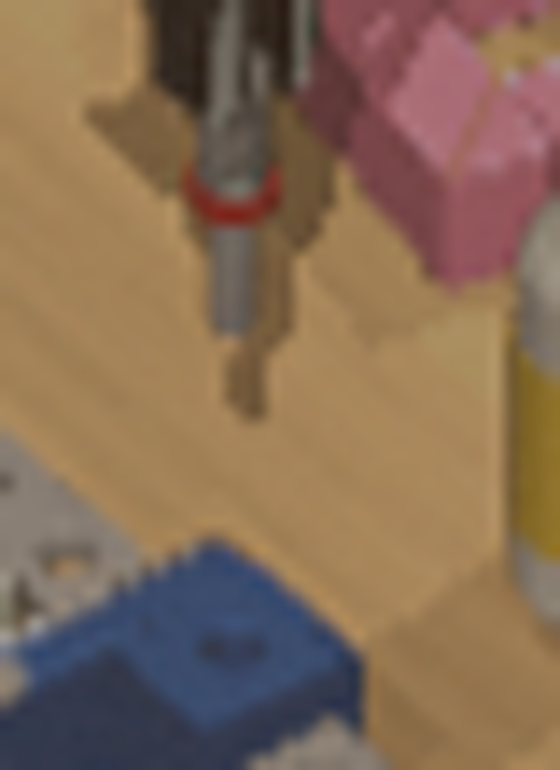

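View pics/t12.png

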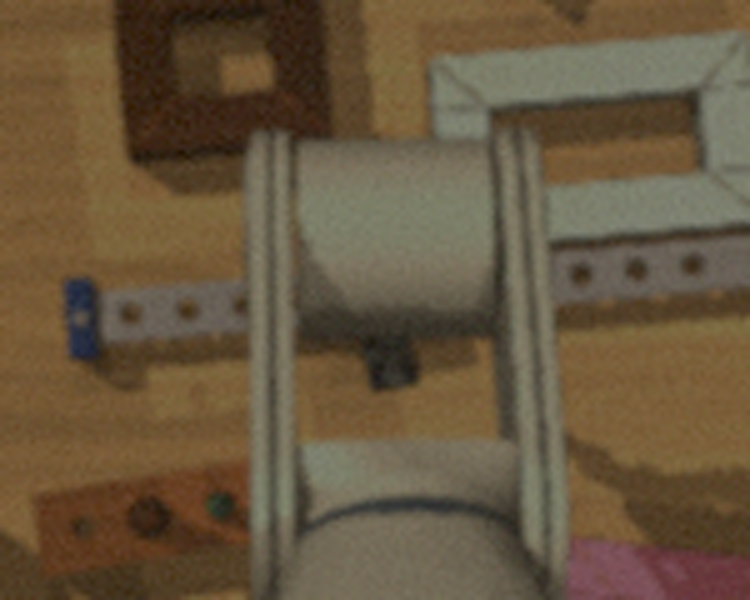

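```bash
python3 -m handwheel '0.04 -0.02 0.5 0 -1;0 0.02 0.5 0 -1;0 0 0.5 0 -1;0 0 0.5 0 -1;0 0 0 0 -1'
python3 - <<'E'
from go import *
P=W(c,[-.0008,.0697,.105]); d(P,.135)
E
```

```text
t: 20.58
tcp_pos: [0.5767, 0.0044, 0.1406]
tcp_rot: [0.014, 0.66, 0.751, 0.009]
wrist_force: [0.3, -0.4, -1.3]
finger_gap: 0.155
t 20.57 tcp [0.5767 0.0044 0.1406] err mm [ -0.3   0.8 -35.6] shift units now [ 0.05 -0.05  1.42] turn units -0.06 tilt [ 0.033 -0.004 -0.999] gap 0.155 F [ 0.3 -0.4 -1.3]
shift units after turn [ 0.04 -0.01  1.42] (sign x,y may flip)
```

```bash
python3 -m handwheel '0.04 -0.03 0.4 0 -1;0 -0.02 0.4 0 -1;0 0 0.4 0 -1;0 0 0 0 -1;0 0 0 0 -1'
python3 - <<'E'
from go import *
P=W(c,[-.0008,.0697,.105]); d(P,.135)
im=viewer.capture("scene");cv2.imwrite("pics/s13f.png",im)
cv2.imwrite("pics/s13.png",cv2.resize(im[170:220,250:300],None,fx=12,fy=12,interpolation=2))
s=monitor.state();q=s['tcp_rot'];M=R.from_quat([q[1],q[2],q[3],q[0]]).as_matrix()
for k in(.0505,.0105): print(k,(proj("scene",s['tcp_pos']+M[:,2]*k)-[250,170]+.5)*12)
E
```

```text
t: 21.2
tcp_pos: [0.5768, 0.0052, 0.1088]
tcp_rot: [0.014, 0.66, 0.751, 0.009]
wrist_force: [0.6, -0.4, -1.2]
finger_gap: 0.163
t 21.2 tcp [0.5768 0.0052 0.1088] err mm [-0.4  0.1 -3.8] shift units now [ 0.01 -0.02  0.15] turn units -0.06 tilt [ 0.034 -0.004 -0.999] gap 0.163 F [ 0.6 -0.4 -1.2]
shift units after turn [ 0.01 -0.02  0.15] (sign x,y may flip)
0.0505 [260.35589588 406.06405786]
0.0105 [263.44452172 298.95461151]
```

View pics/s13.png

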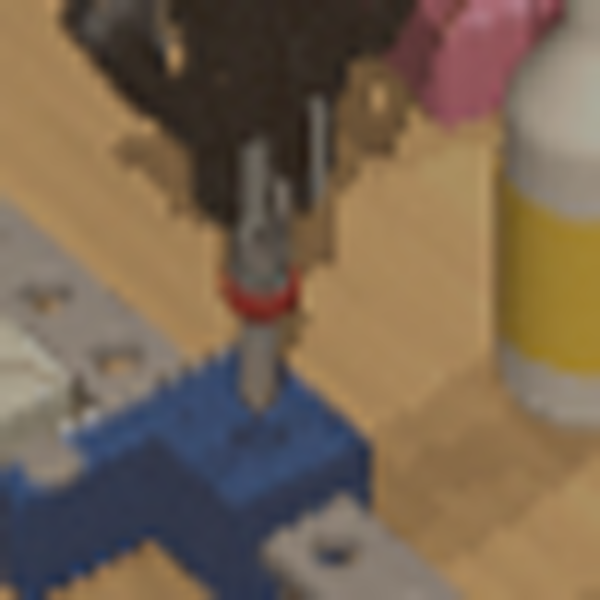

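```bash
python3 -m handwheel '0 -0.03 0.3 0 -1;0 -0.02 0.3 0 -1;0 0 0.3 0 -1;0 0 0 0 -1'
python3 - <<'E'
from go import *
P=W(c,[-.0008,.0697,.0565]); d(P,.135)
E
```

```text
t: 21.75
tcp_pos: [0.5764, 0.0049, 0.085]
tcp_rot: [0.014, 0.66, 0.751, 0.01]
wrist_force: [-0.1, -0.2, -0.9]
finger_gap: 0.15
t 21.75 tcp [0.5764 0.0049 0.085 ] err mm [ -0.    0.4 -28.5] shift units now [ 0.03 -0.04  1.14] turn units -0.06 tilt [ 0.034 -0.004 -0.999] gap 0.15 F [-0.1 -0.2 -0.9]
shift units after turn [0.02 0.   1.14] (sign x,y may flip)
```

```bash
python3 -m handwheel '0.02 -0.02 0.3 0 -1;0 -0.01 0.3 0 -1;0 0 0 0 -1'
python3 - <<'E'
from go import *
P=W(c,[-.0008,.0697,.0565]); d(P,.135)
E
python3 -m handwheel '0 -0.02 0.25 0 -1;0 0 0 0 -1'
python3 - <<'E'
from go import *
P=W(c,[-.0008,.0697,.0565]); d(P,.135)
E
```

```text
t: 22.12
tcp_pos: [0.5761, 0.0053, 0.0688]
tcp_rot: [0.014, 0.66, 0.751, 0.01]
wrist_force: [0.2, 0.3, 0.4]
finger_gap: 0.155
t 22.12 tcp [0.5761 0.0053 0.0688] err mm [  0.3   0.  -12.3] shift units now [ 0.   -0.    0.49] turn units -0.06 tilt [ 0.034 -0.004 -0.999] gap 0.155 F [0.2 0.3 0.4]
shift units after turn [-0.    0.01  0.49] (sign x,y may flip)
t: 22.38
tcp_pos: [0.5759, 0.0051, 0.0622]
tcp_rot: [0.014, 0.66, 0.751, 0.01]
wrist_force: [-0.4, -0.0, -0.4]
finger_gap: 0.159
t 22.38 tcp [0.5759 0.0051 0.0622] err mm [ 0.4  0.1 -5.7] shift units now [0.01 0.01 0.23] turn units -0.06 tilt [ 0.035 -0.004 -0.999] gap 0.159 F [-0.4 -0.  -0.4]
shift units after turn [0.   0.02 0.23] (sign x,y may flip)
```

Going down freely through the shoe and bar, with 6 mm left.

```bash
python3 -m handwheel '0 0 0.12 0 -1;0 0 0.1 0 -1;0 0 0 0 -1'
python3 - <<'E'
from go import *
P=W(c,[-.0008,.0697,.0565]); d(P,.135)
im=viewer.capture("scene");cv2.imwrite("pics/s14f.png",im)
cv2.imwrite("pics/s14.png",cv2.resize(im[170:220,250:300],None,fx=12,fy=12,interpolation=2))
E
```

```text
t: 22.75
tcp_pos: [0.5764, 0.0051, 0.0566]
tcp_rot: [0.015, 0.66, 0.751, 0.01]
wrist_force: [-0.3, 0.4, -0.8]
finger_gap: 0.158
t 22.75 tcp [0.5764 0.0051 0.0566] err mm [-0.   0.2 -0.1] shift units now [ 0.01 -0.    0.  ] turn units -0.06 tilt [ 0.035 -0.004 -0.999] gap 0.158 F [-0.3  0.4 -0.8]
shift units after turn [ 0.01 -0.    0.  ] (sign x,y may flip)
```

View pics/s14.png

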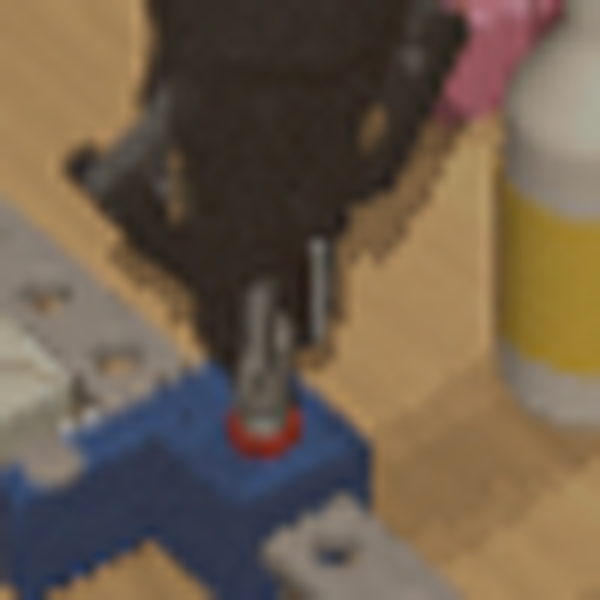

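```bash
python3 -m handwheel '0 0 0.06 0 -1;0 0 0.06 0 -1;0 0 0 0 -1'
python3 - <<'E'
from go import *
d(W(c,[-.0008,.0697,.0565]),.135)
E
```

```text
t: 23.18
tcp_pos: [0.5775, 0.0051, 0.0566]
tcp_rot: [0.015, 0.66, 0.751, 0.011]
wrist_force: [-0.4, -0.2, -2.1]
finger_gap: 0.156
t 23.18 tcp [0.5775 0.0051 0.0566] err mm [-1.2  0.2 -0.1] shift units now [ 0.01 -0.05  0.  ] turn units -0.06 tilt [ 0.037 -0.005 -0.999] gap 0.156 F [-0.4 -0.2 -2.1]
shift units after turn [ 0.01 -0.05  0.  ] (sign x,y may flip)
```

```bash
python3 -m handwheel '0 0 0 0 -0.4;0 0 0 0 0;0 0 0 0 0.2;0 0 0 0 0.2;0 0 0 0 0.2'
python3 -m handwheel '0 0 -0.4 0 0.2;0 0 -0.6 0 0.2;0 0 -0.8 0 0.2;0 0 -0.8 0 0.2;0 0 -0.8 0 0.2;0 0 -0.8 0 0.2;0.3 0 -0.8 0 0.2;1 0 0 0 0.2;1 0 0 0 0.2;1 0 0 0 0.2'
python3 -m handwheel '1 0 0 0 0.2;1 0 0 0 0.2;1 0 0 0 0.2;1 0 0 0 0.2;0 0 0 0 0.2;0 0 0 0 0.2'
python3 - <<'E'
from go import *
im=viewer.capture("scene");cv2.imwrite("pics/s15f.png",im)
cv2.imwrite("pics/s15.png",cv2.resize(im[140:270,180:380],None,fx=4,fy=4,interpolation=2))
t=viewer.capture("top");cv2.imwrite("pics/t15f.png",t);cv2.imwrite("pics/t15.png",cv2.resize(t[135:265,185:385],None,fx=4,fy=4,interpolation=2))
E
```

```text
t: 23.8
tcp_pos: [0.578, 0.0051, 0.0566]
tcp_rot: [0.016, 0.66, 0.751, 0.011]
wrist_force: [-0.2, 0.1, 0.1]
finger_gap: 0.6
t: 25.05
tcp_pos: [0.5642, 0.0881, 0.1964]
tcp_rot: [0.02, 0.661, 0.75, 0.015]
wrist_force: [0.4, 0.4, -0.6]
finger_gap: 0.596
t: 25.8
tcp_pos: [0.5514, 0.1917, 0.2029]
tcp_rot: [0.022, 0.66, 0.751, 0.018]
wrist_force: [-0.1, 0.9, 0.2]
finger_gap: 0.598
```

View pics/s15.png

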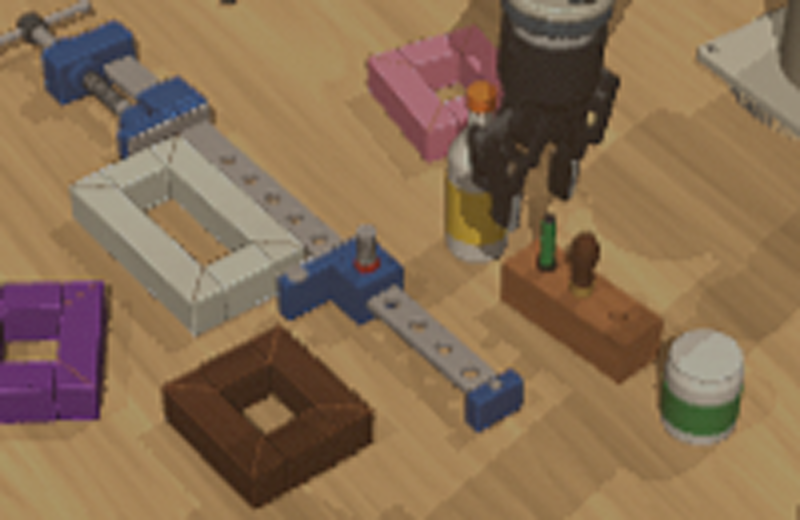

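View pics/t15.png

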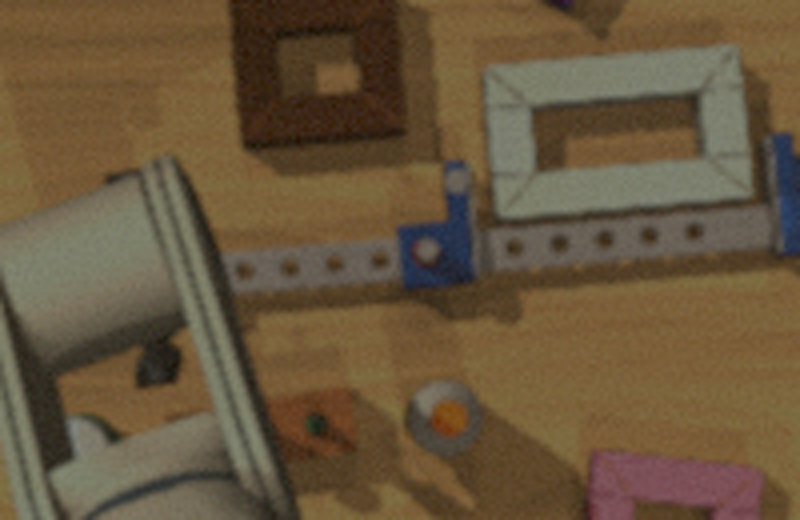

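Run:
```python
from go import *
im=cv2.imread("pics/s15f.png")
b=cv2.resize(im[188:215,258:285],None,fx=20,fy=20,interpolation=2)
for z,r in((.046,.011),(.052,.011),(.086,.0085)):
    a=np.linspace(0,6.28,40); ce=W(c,[.0005,.0697,z])
    p=(proj("scene",ce+np.c_[r*np.cos(a),r*np.sin(a),0*a])-[258,188]+.5)*20
    cv2.polylines(b,[p.astype(int)],True,(0,255,255),1)
cv2.imwrite("pics/chk.png",b)
t0=cv2.imread("pics/scene0.png");
for n,(x0,y0,x1,y1) in dict(white=(190,165,252,225),dark=(218,222,276,270)).items():
    A=t0[y0:y1,x0:x1]; r=cv2.phaseCorrelate(A.max(2).astype(np.float32),im[y0:y1,x0:x1].max(2).astype(np.float32)); print(n,r)
```

```text
white ((0.08067920729425992, -0.04056136217293371), 0.9157679823537668)
dark ((-0.048764721655860654, -0.1683661492741848), 0.6852623042133119)
```

View pics/chk.png

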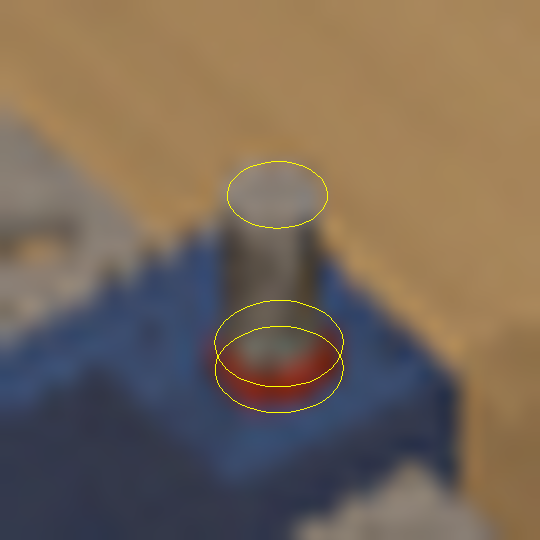

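The pin's outline matches the fully-home prediction to within about half a pixel. It stands upright, the collar sits on the shoe, and neither frame has moved. I'm handing in.

Run:
```python
from workcell import arm
print(arm.job_done())
```

```text
the job is handed in; nothing more can be done
None
```

I slid the tail shoe about 89 mm up the bar to the hole nearest the white frame (opening about 0.230 m). It is locked there with the red-collared pin, and I handed the job in at about 26 s; no verdict came back.

**Last checks:**
- **Shoe:** about 18 mm is left between its jaw face and the white frame, from the camera measurements. The next hole out would have left more than 40 mm.
- **Pin:** it went down without resistance and stopped within 0.1 mm of the expected depth. In the last picture it stands upright with its collar on the shoe, within about half a pixel (1–2 mm) of the fully-home outline.
- **Frames:** both are unmoved, with less than 0.2 pixel of shift since the start.
- **Other things:** the awl, punch, glue and tin looked untouched in the last pictures. I did not measure them, or look closely at the hammer, heart and pliers, which the arm never came near.
- **Robot:** the gripper is open and clear of everything.

**Disagreements:**
- The two cameras put the shoe hole 1–2 mm apart across the bar, and I aimed between them.
- The tool drifted to about 0.035 rad of tilt that I could not correct with the moves available. The pin still fitted, and stood upright once released.

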